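# Index the crank home in the gear drive and bolt it

### The arm

A 6-joint arm with a two-finger parallel gripper is mounted at the origin on a cart in front of the work surface, level with it; the furniture and walls round the work are solid. World frame = base frame: x ahead of the robot, y to its left, z up, the work surface at z = 0. Lengths are in m, angles in rad, forces in N, time in s.
With the tool pointing down it reaches from about 0.25 to 0.775 m from the base axis. Payload 4 kg.
Tool frame: the origin (TCP) lies at the very end of the fingers, on their centre line; the grasp point (between the pads) lies 19 mm behind it; z points along the fingers, y is the direction in which the jaws open and shut (so a half turn about z gives the same grasp; the last joint's range is limited). The gripper opens to 94 mm and grips with 3 to 60 N. Pads are 16 mm wide; open, the fingers measure 119 mm over their backs; the gripper's body (75 mm by 177 mm) begins 78 mm behind the grasp point.
Start: joints at [-1.283, 0.087, 1.371, -0, 1.684, -0.103], TCP at [0.21, -0.509, 0.206] pointing down, gripper open.
Joint ranges: [-3.1, 3.1], [-0.76, 2.03], [0.27, 2.55], [-1.08, 4.22], [0.17, 2.65], [-2.57, 2.57]. Speed limits (rad/s): [2.79, 2.79, 3.14, 3.14, 3.14, 3.14].

### API

Orientations are given as [roll, pitch, yaw] about the fixed x, y, z axes, in that order (R = Rz(yaw) Ry(pitch) Rx(roll)).
In Python, from bench import robot, cams, models gives the robot as it stands.
- The arm moves only by the tool step_arm, never from a script. Its argument "series" is a list of rows, each a list of 5 numbers: the gripper command: -1 is shut, 1 is fully open, values between are in proportion, then the shift along the tool's x, y, z in mm, then the turn about the tool's z in degrees. A call has 1 to 20 rows; each row is the pose to reach, as a shift and turn from the pose commanded when the call began, along the tool's axes at that moment; what a row does not reach only later rows make up. A row lasts 1/8 s, in which the tool goes at most 62.5 mm and 10.7 degrees, less where a joint would pass 70% of its speed; a pose out of reach is approached as far as the arm can. A call with a gripper value outside its range is refused whole. The fingers move at their own pace and stop on an object; the grip force is fixed at half the most. Time passes only in rows, so rows that repeat a pose let the fingers close. It gives the time, the measured TCP pose, the force and the opening at its end, in the units of the state.
- robot.get_obs(): the state, without advancing time (a new reading comes with each control period).
- cams.snapshot(name): name is "scene" or "top" or "wrist"; returns a dict with "pixels" (384x512x3 uint8, red, green, blue), "fov_y" (degrees; the focal length in pixels is half the picture's height over the tangent of half this angle, whatever the lens; pixels are square), "cx", "cy" (the principal point, pixels), "R" (3x3) and "t" (3): a world point X has camera coordinates R X + t. Camera axes: x right, y down, z forward; pixel columns grow to the right and rows downward; lengths in m; the calibration is good to about 2 mm. The wrist camera is an equidistant fisheye: a pixel r from the principal point sees the ray r / f radians off the axis. A picture is of the moment at which its call begins. There is no depth.
- robot.close_job(): hands the job in, once; it reports no verdict.
Trained networks look in a picture, given as the dict that the camera call returned (one of the last four; its "shot" number tells which), for a name from the list of things; names that differ only in an ending like _2 or _b are one class to them, and where a whole thing is asked for, a point or a joint stands for the part that bears it (a point fixed in the world has none). Each returns a list of dicts, best first, with "p" (0 to 1); they miss things now and then, are a little off and sometimes report something else, mostly with a low value. They report only what shows in the picture. A call takes as long as a camera call.
- models.find_in(picture, label): "position" ([x, y, z] in m, in world coordinates, good to about 4 mm: the middle of the surface that is visible of it).
- models.pinpoint(picture, label): "position" ([x, y, z] in m, in world coordinates, good to about 4 mm: a listed point, or the origin of a listed thing).
The state is a dict: "time": time; "joint_positions": joint angles; "qvel": joint speeds; "joint_torque": joint torques, N m; "tool_pos": TCP position; "ee_rot": TCP orientation; "wrist_force": force on the tool from outside, world axes, zero at the start; "wrist_torque": the same for the moment, N m; "width": finger opening in m.
Only numpy, scipy, OpenCV 4.12 (cv2) and the standard library are available. Lean on these libraries where they do the work, as an engineer would, in place of code of your own. Each camera call takes 0.05 s, during which the arm holds its last target. There are 200 camera calls.

### The job

The hand crank of the small gear drive is riding on its key instead of being home. Push the crank arm round until the key meets the keyway and the crank drops fully home, its flange flush on the collar; then slide the locking bolt over the flange as far as it goes. Do not lift the crank out on the way, and leave the things lying round the drive where they are.

Things in the scene. Friction and masses are not known exactly. Their poses are not given: they have to be found in the camera images.
- gear_drive: Grey cast gear housing fixed to the bench, place and yaw vary; x -100 to +50 mm, 92 mm wide, 40 mm high, on a foot 166 x 104 x 7 mm. Origin on the bench under the bore's axis, z up. The locking bolt's guide stands on its -x part (38 mm wide, x = -96 to -46 mm, 63.5 mm high, front rails to 72.5 mm). A lying motor, 38 mm diameter, sticks out to y = -102 mm, below 40 mm.
- collar_top (a point): Point on the bore's axis, level with the top face of the round aluminium collar (68 mm across, 40 to 56 mm above the bench) that stands on the housing round the 20 mm bore. Axes as the housing's.
- keyway (a point): Point 30 mm out along the one keyway, level with the collar's top. The keyway runs from the bore along the housing's +x, away from the bolt: 12 mm wide, 16 mm deep, open at the top and at the rim.
- crank: Loose steel crank, about 0.35 kg, upright in the bore. Origin on the shaft axis at the underside of its flange (48 mm diameter, 6 mm thick); z up, x along the arm. Hub 25 mm diameter, 22 mm high; shaft below 18 mm diameter, 38 mm long. At the start the origin is 12 mm above the collar's top and the arm points 0.5 to 1.7 rad counter-clockwise (from above) of the keyway.
- crank_arm (a point): Middle of the flat arm, 48 mm from the shaft axis. The arm is 16 mm wide, spans 6 to 18 mm above the crank's origin and reaches 90 mm out; at 82 mm an upright black grip, 19 mm diameter, rises to 52 mm above the origin. About 1 to 2 N sideways here turns the crank.
- crank_key (a point): Bottom of the crank's one key, 19 mm from the axis directly under the arm: 8 mm wide, 12 mm high, reaching 23 mm out. It starts on the collar's face. With the arm along the housing's +x (within about 0.1 rad) it falls into the keyway: the crank drops 12 mm by its weight, flange on the collar, and is then stopped from turning. Turned slower than 1 rad/s it does not skip past.
- bolt (a joint): Travel of the locking bolt in m along the housing's +x: 0 drawn back, 0.030 fully home at its stop, tongue 10 mm over the flange's rim. Starts at 0 to 0.008. About 2 N moves it; it stays where left. The tongue (21 mm wide, 64 to 72 mm above the bench) passes 2 mm above the flange of a crank that is home and strikes the flange of one that is not.
- bolt_tab (a point): Centre of the upright tab at the rear end of the bolt, for pushing: 10 mm thick along x, 25 mm wide, 72 to 96 mm above the bench; it moves with the bolt (x = -83 mm in the housing's frame when the bolt is at 0). Nothing stands behind it; the guide below is 63.5 mm high.
- bolt_tip (a point): Centre of the front end of the bolt's tongue, 68 mm above the bench; moves with the bolt.
- side_cutters: Bystander: black-handled side cutters, 125 x 42 x 12 mm, lying on the bench; origin at the centre of the underside.
- eraser: Bystander: eraser in a sleeve, 21 x 42 x 12 mm; origin at the centre of the underside.
- braid_reel: Bystander: small flat orange reel, 44 mm diameter, 11 mm high; origin at the centre of the underside.

How it is judged:
By the outcome, as a careful person would: the job done as asked, in the order asked, and still so for the second after the job is handed in, with the robot touching nothing.
It also fails if it takes over 42 s, if anything falls off the work surface, if the arm or the gripper's body presses on something with over 40 N, if the wrist force passes 120 N, or if a joint passes its speed limit or range.

## Working session

There is one attempt and no reset: what is moved stays moved. The work goes in short steps, Python scripts to look and compute and a tool call to move; the robot and the scene stay as the last step left them, time stands still between calls to the robot, and variables do not carry over. Pictures are saved under pics/ and viewed, about 8 in all and at most 12, crops included, and the job is handed in when it is done.

Besides the shell and the picture viewer there is one more tool, called as a command line: name --pt "numbers of a row" for each row, then --argument value for the rest. step_arm: Moves the arm, as the interface text tells. Its arguments: {"type":"object","properties":{"series":{"type":"array","items":{"type":"array","items":{"type":"number"}}}},"required":["series"]}

```bash
mkdir -p pics
cat > h.py <<'E'
import numpy as np, cv2
from bench import robot, cams, models
def snap(n,f=None):
    s=cams.snapshot(n)
    if f: cv2.imwrite('pics/'+f,s['pixels'][:,:,::-1])
    return s
def proj(s,X):
    c=s['R']@np.array(X)+s['t']; f=192/np.tan(np.radians(s['fov_y']/2))
    return np.array([s['cx']+f*c[0]/c[2], s['cy']+f*c[1]/c[2]])
E
python3 - <<'E'
from h import *
np.set_printoptions(precision=4,suppress=True)
o=robot.get_obs(); print(o['time'],o['tool_pos'],o['ee_rot'],o['width'],o['wrist_force'])
S={n:snap(n,n+'0.png') for n in('scene','top')}
for n,s in S.items():
    for l in ['gear_drive','collar_top','keyway','crank','crank_arm','crank_key','bolt_tab','bolt_tip','side_cutters','eraser','braid_reel']:
        r=models.pinpoint(s,l)
        print(n,l,[(np.round(d['position'],4),round(d['p'],2)) for d in r[:2]])
cv2.imwrite('pics/both.png',np.hstack([S[n]['pixels'][:,:,::-1] for n in S])[:, :])
E
python3 -c "
import cv2;a=cv2.imread('pics/both.png');print(a.shape)"
```

```text
0.0 [ 0.2093 -0.508   0.2043] [-3.1394 -0.0002  0.3908] 0.09413819603083058 [-0.4934 -0.1276  0.2211]
scene gear_drive [(array([ 0.571 , -0.0871, -0.0028]), 0.87)]
scene collar_top [(array([ 0.5744, -0.0815,  0.0548]), 0.76), (array([ 0.5918, -0.0473,  0.0821]), 0.55)]
scene keyway [(array([ 0.6047, -0.0831,  0.0582]), 0.67)]
scene crank [(array([ 0.573 , -0.0872,  0.0686]), 0.8), (array([ 0.5681, -0.088 , -0.005 ]), 0.67)]
scene crank_arm [(array([ 0.5917, -0.0455,  0.0806]), 0.71)]
scene crank_key [(array([ 0.5827, -0.0744,  0.0518]), 0.86), (array([ 0.6776, -0.0129, -0.0038]), 0.41)]
scene bolt_tab [(array([ 0.4985, -0.1017,  0.0851]), 0.88)]
scene bolt_tip [(array([ 0.5347, -0.0915,  0.0706]), 0.86), (array([ 0.5482,  0.0014, -0.0003]), 0.51)]
scene side_cutters []
scene eraser [(array([ 0.5483, -0.0005, -0.0007]), 0.7)]
scene braid_reel [(array([ 0.6755, -0.012 , -0.0035]), 0.81)]
top gear_drive [(array([ 0.5757, -0.0889,  0.0011]), 0.73)]
top collar_top [(array([ 0.5718, -0.0872,  0.059 ]), 0.95), (array([ 0.5543,  0.0015, -0.002 ]), 0.51)]
top keyway [(array([ 0.603 , -0.0825,  0.0551]), 0.69)]
top crank [(array([ 0.5767, -0.0886,  0.065 ]), 0.95)]
top crank_arm [(array([ 0.5955, -0.0429,  0.0802]), 0.64)]
top crank_key [(array([ 0.5817, -0.0679,  0.0581]), 0.93)]
top bolt_tab [(array([ 0.4986, -0.1027,  0.0843]), 0.67)]
top bolt_tip [(array([ 0.5382, -0.0934,  0.0669]), 0.53)]
top side_cutters [(array([ 0.5621, -0.2435, -0.0012]), 0.58)]
top eraser []
top braid_reel [(array([ 0.5383, -0.096 ,  0.0674]), 0.51), (array([ 0.6784, -0.0134, -0.0012]), 0.48)]
(384, 1024, 3)
```

View pics/top0.png

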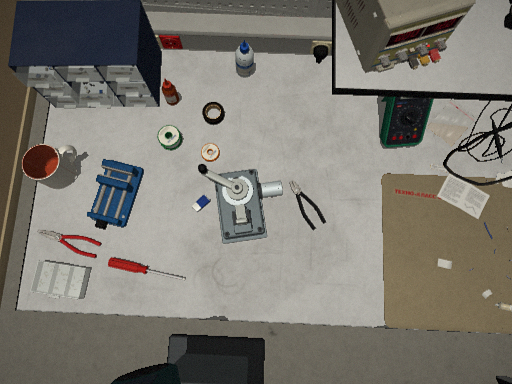

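View pics/scene0.png

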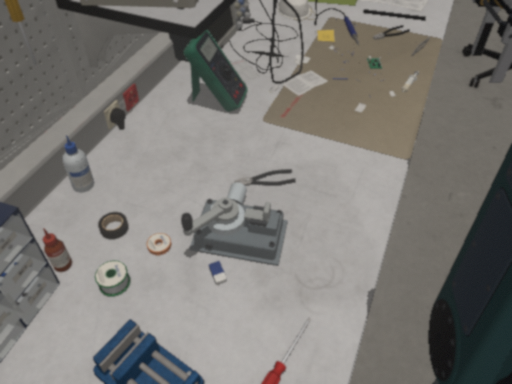

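The top view shows the drive at about (240,205) px with the arm pointing up and to the left, its grip at (203,170). The cutters lie to the right at (308,205) and the eraser at (201,203). The scene view agrees. I estimate the axis at (0.574,-0.087), housing yaw about 0.18 and arm direction about 1.12 rad. I'll go to above the counter-clockwise side of the arm with the fingers shut.

step_arm --pt "-1 514 -315 54 -42" --pt "-1 514 -315 54 -42" --pt "-1 514 -315 54 -42" --pt "-1 514 -315 54 -42" --pt "-1 514 -315 54 -42" --pt "-1 514 -315 54 -42" --pt "-1 514 -315 54 -42" --pt "-1 514 -315 54 -42" --pt "-1 514 -315 54 -42" --pt "-1 514 -315 54 -42" --pt "-1 514 -315 54 -42" --pt "-1 514 -315 54 -42" --pt "-1 514 -315 54 -42" --pt "-1 514 -315 54 -42"

```text
time: 2.95
tool_pos: [0.5644, -0.0226, 0.1519]
ee_rot: [3.141, -0.0, 1.122]
wrist_force: [-0.3, -0.8, 0.8]
width: 0.0008
```

Run:
```python
from h import *
np.set_printoptions(precision=4,suppress=True)
o=robot.get_obs(); print(o['time'],o['tool_pos'],o['ee_rot'],o['width'],o['wrist_force'])
s=snap('wrist','w1.png')
for l in ['collar_top','keyway','crank','crank_arm','crank_key','bolt_tab','bolt_tip']:
    print(l,[(np.round(d['position'],4),round(d['p'],2)) for d in models.pinpoint(s,l)[:2]])
```

```text
2.95 [ 0.5644 -0.0226  0.1519] [ 3.1409 -0.      1.122 ] 0.0007814666035225376 [-0.3447 -0.797   0.7563]
collar_top []
keyway [(array([ 0.6047, -0.0822,  0.0617]), 0.73)]
crank [(array([ 0.5722, -0.0892,  0.0684]), 0.66)]
crank_arm [(array([ 0.5953, -0.0428,  0.0821]), 0.72)]
crank_key [(array([ 0.5828, -0.0722,  0.0583]), 0.64)]
bolt_tab []
bolt_tip [(array([ 0.5488, -0.0046, -0.0048]), 0.61)]
```

View pics/w1.png

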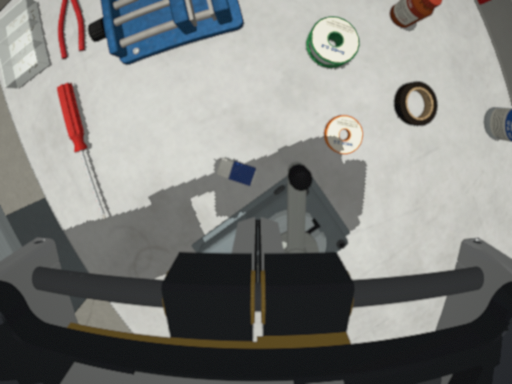

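The wrist view shows the shut fingers at (258,230), left (counter-clockwise) of the arm at x≈297, with the grip at (300,177). The spot is free, so I'll work out the arc.

Run:
```python
import numpy as np
d=20.5
for t in list(range(0,56,3))+[57,60,63]:
    a=np.radians(t); print(t,np.round(np.array([-54,36])+55*np.array([np.cos(a),np.sin(a)])+d*np.array([np.sin(a),-np.cos(a)])).astype(int))
```

```text
0 [ 1 16]
3 [ 2 18]
6 [ 3 21]
9 [ 4 24]
12 [ 4 27]
15 [ 4 30]
18 [ 5 33]
21 [ 5 37]
24 [ 5 40]
27 [ 4 43]
30 [ 4 46]
33 [ 3 49]
36 [ 3 52]
39 [ 2 55]
42 [ 1 58]
45 [-1 60]
48 [-2 63]
51 [-3 66]
54 [-5 68]
57 [-7 71]
60 [-9 73]
63 [-11  76]
```

step_arm --pt "-1 0 0 30 0" --pt "-1 0 0 60 0" --pt "-1 0 0 80 0" --pt "-1 0 0 90 0" --pt "-1 0 0 90 0"

```text
time: 3.98
tool_pos: [0.5644, -0.0215, 0.061]
ee_rot: [-3.14, 0.0, 1.124]
wrist_force: [-0.1, -0.5, 0.6]
width: 0.0004
```

step_arm --pt "-1 0 4 0 0" --pt "-1 0 8 0 0" --pt "-1 1 12 0 0" --pt "-1 1 16 0 0" --pt "-1 2 18 0 3" --pt "-1 3 21 0 6" --pt "-1 4 24 0 9" --pt "-1 4 27 0 12" --pt "-1 4 30 0 15" --pt "-1 5 33 0 18" --pt "-1 5 37 0 21" --pt "-1 5 40 0 24" --pt "-1 4 43 0 27" --pt "-1 4 46 0 30" --pt "-1 3 49 0 33" --pt "-1 3 52 0 36" --pt "-1 2 55 0 39" --pt "-1 1 58 0 42" --pt "-1 -1 60 0 45"

```text
time: 6.35
tool_pos: [0.6188, -0.0481, 0.0614]
ee_rot: [-3.141, -0.0, 0.337]
wrist_force: [-0.5, 0.6, 0.0]
width: 0.0005
```

Run:
```python
from h import *
np.set_printoptions(precision=4,suppress=True)
A=[]
for n in ('wrist','top'):
    s=snap(n,n+'2.png'); A.append(s['pixels'][:,:,::-1])
    for l in ['crank','crank_arm','bolt_tab','keyway']:
        print(n,l,[(np.round(d['position'],4),round(d['p'],2)) for d in models.pinpoint(s,l)[:2]])
b=cv2.resize(A[1][130:260,160:330],None,fx=2.25,fy=2.25*384/384*1.0)
b=cv2.resize(A[1][130:260,170:320],(400,347)); a=cv2.resize(A[0],(400,300))
cv2.imwrite('pics/c2.png',np.hstack([np.pad(a,((0,47),(0,0),(0,0))),b]))
```

```text
wrist crank []
wrist crank_arm [(array([ 0.6217, -0.0721,  0.0815]), 0.57)]
wrist bolt_tab []
wrist keyway []
top crank [(array([ 0.5748, -0.0894,  0.0638]), 0.74)]
top crank_arm [(array([ 0.6198, -0.0696,  0.0779]), 0.75), (array([ 0.6005, -0.0826,  0.0573]), 0.33)]
top bolt_tab [(array([ 0.5015, -0.1027,  0.0835]), 0.58)]
top keyway [(array([ 0.6027, -0.0803,  0.0564]), 0.58)]
```

View pics/c2.png

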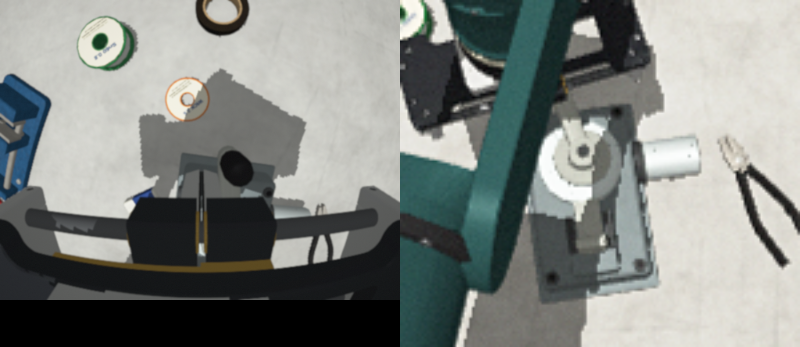

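The wrist and top views show the crank turned to about 0.36 rad, with the arm pointing up at (570,125) in the crop. It is still riding at z≈0.08. I'll continue slowly.

step_arm --pt "-1 0.7 2 0 2" --pt "-1 1.3 4 0 4" --pt "-1 1.8 6 0 6" --pt "-1 2.3 8 0 8" --pt "-1 2.7 10 0 10" --pt "-1 3 12 0 12" --pt "-1 3 12 0 12"

```text
time: 7.72
tool_pos: [0.6253, -0.0589, 0.0614]
ee_rot: [3.141, 0.0, 0.128]
wrist_force: [0.1, 0.6, 0.6]
width: 0.0003
```

Run:
```python
from h import *
for n in ('wrist','top','scene'):
    s=snap(n,n+'3.png')
    for l in ['crank','crank_arm']:
        print(n,l,[(np.round(d['position'],4),round(d['p'],2)) for d in models.pinpoint(s,l)[:2]])
cv2.imwrite('pics/s3.png',cv2.resize(s['pixels'][140:280,150:320,::-1],(680,560),interpolation=cv2.INTER_CUBIC))
```

```text
wrist crank []
wrist crank_arm []
top crank [(array([ 0.5727, -0.0859,  0.0524]), 0.62), (array([ 0.5923, -0.0836,  0.0464]), 0.39)]
top crank_arm [(array([ 0.6215, -0.0781,  0.0702]), 0.58)]
scene crank [(array([ 0.5746, -0.087 ,  0.0563]), 0.72)]
scene crank_arm [(array([ 0.6232, -0.0812,  0.0684]), 0.69)]
```

The crank origin now reads 0.056 (collar level) and the arm 0.068, so it has dropped. I'll back off, lift, and go over behind the bolt tab.

step_arm --pt "-1 0 -12 0 0" --pt "-1 0 -25 0 0" --pt "-1 0 -25 -40 0" --pt "-1 0 -25 -80 0" --pt "-1 0 -25 -100 0" --pt "-1 -50 -5 -100 -2" --pt "-1 -100 15 -100 -2" --pt "-1 -160 28 -100 -2" --pt "-1 -160 28 -100 -2" --pt "-1 -160 28 -100 -2"

```text
time: 9.43
tool_pos: [0.4709, -0.1065, 0.1621]
ee_rot: [3.141, -0.002, 0.164]
wrist_force: [0.8, -0.1, 0.0]
width: 0.0003
```

Run:
```python
from h import *
o=robot.get_obs(); print(o['tool_pos'],o['ee_rot'])
P=[]
for n in ('scene','top','wrist'):
    s=snap(n,n+'4.png')
    for l in ['crank','crank_arm','bolt_tab','bolt_tip','collar_top']:
        print(n,l,[(np.round(d['position'],4),round(d['p'],2)) for d in models.pinpoint(s,l)[:2]])
    if n=='scene': P.append(cv2.resize(s['pixels'][160:280,160:310,::-1],(400,320),interpolation=cv2.INTER_CUBIC))
    if n=='wrist': P.append(cv2.resize(s['pixels'][:,:,::-1],(400,320)))
cv2.imwrite('pics/c4.png',np.hstack(P))
```

```text
[ 0.47094472 -0.10649815  0.16213796] [ 3.14103410e+00 -2.09263041e-03  1.64240784e-01]
scene crank [(array([ 0.5748, -0.0861,  0.056 ]), 0.59)]
scene crank_arm [(array([ 0.6241, -0.0806,  0.0717]), 0.61)]
scene bolt_tab [(array([ 0.4985, -0.1027,  0.0833]), 0.58)]
scene bolt_tip [(array([ 0.5363, -0.0916,  0.0709]), 0.88), (array([0.5507, 0.0019, 0.0006]), 0.52)]
scene collar_top [(array([ 0.5743, -0.084 ,  0.0556]), 0.9)]
top crank []
top crank_arm []
top bolt_tab []
top bolt_tip []
top collar_top []
wrist crank [(array([ 0.571 , -0.0872,  0.0545]), 0.69)]
wrist crank_arm [(array([ 0.6224, -0.0783,  0.0675]), 0.95), (array([ 0.5591, -0.2473, -0.0037]), 0.44)]
wrist bolt_tab [(array([ 0.5009, -0.0987,  0.0861]), 0.87)]
wrist bolt_tip [(array([ 0.5434, -0.0919,  0.0699]), 0.97)]
wrist collar_top []
```

View pics/c4.png

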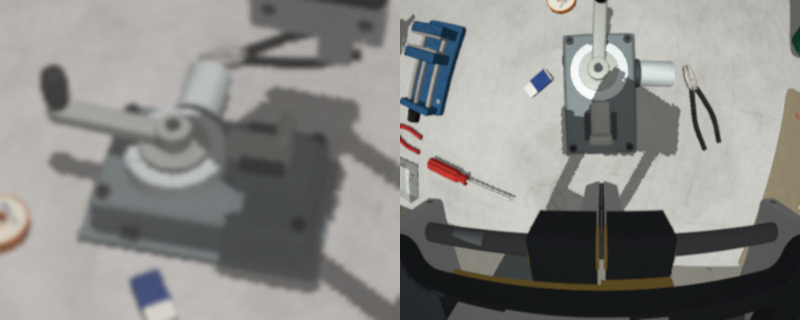

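The left (scene) view shows the flange flush on the white collar. The right (wrist) view shows the arm straight along the housing and the fingers (602,230) in line behind the bolt. I'll descend and push.

step_arm --pt "-1 0 0 30 0" --pt "-1 0 0 60 0" --pt "-1 0 0 78 0" --pt "-1 0 0 82 0" --pt "-1 0 0 82 0" --pt "-1 6 0 82 0" --pt "-1 12 0 82 0" --pt "-1 16 0 82 0" --pt "-1 20 0 82 0" --pt "-1 24 0 82 0" --pt "-1 28 0 82 0" --pt "-1 31 0 82 0" --pt "-1 34 0 82 0" --pt "-1 34 0 82 0"

```text
time: 12.08
tool_pos: [0.5041, -0.1013, 0.0793]
ee_rot: [-3.142, -0.001, 0.164]
wrist_force: [-0.1, 0.7, -0.4]
width: 0.0002
```

Run:
```python
from h import *
for n in ('scene','wrist'):
    s=snap(n,n+'5.png')
    for l in ['crank','bolt_tab','bolt_tip']:
        print(n,l,[(np.round(d['position'],4),round(d['p'],2)) for d in models.pinpoint(s,l)[:2]])
```

```text
scene crank [(array([ 0.5752, -0.0863,  0.0564]), 0.8)]
scene bolt_tab [(array([ 0.5159, -0.0952,  0.0824]), 0.49)]
scene bolt_tip [(array([ 0.5578, -0.0896,  0.0675]), 0.61), (array([ 0.574 , -0.087 ,  0.0549]), 0.44)]
wrist crank [(array([ 0.5707, -0.09  ,  0.0565]), 0.59), (array([ 0.5478, -0.0021, -0.0011]), 0.48)]
wrist bolt_tab [(array([ 0.52  , -0.0954,  0.0839]), 0.66)]
wrist bolt_tip [(array([ 0.5628, -0.0866,  0.0702]), 0.63)]
```

The bolt is moving. I'll make the last few mm in small steps until the stop pushes back.

step_arm --pt "-1 1 0 0 0" --pt "-1 2 0 0 0" --pt "-1 3 0 0 0" --pt "-1 4 0 0 0" --pt "-1 4 0 0 0" --pt "-1 4 0 0 0"

```text
time: 13.22
tool_pos: [0.5069, -0.101, 0.0795]
ee_rot: [3.142, 0.002, 0.164]
wrist_force: [-6.3, -0.1, 3.4]
width: 0.0004
```

step_arm --pt "-1 1 0 0 0" --pt "-1 2 0 0 0" --pt "-1 2 0 0 0"

```text
time: 13.6
tool_pos: [0.507, -0.1009, 0.0795]
ee_rot: [-3.141, 0.006, 0.164]
wrist_force: [-10.0, -1.4, 6.8]
width: 0.0004
```

Run:
```python
from h import *
for n in ('scene','wrist'):
    s=snap(n,n+'6.png')
    for l in ['crank','bolt_tab','bolt_tip']:
        print(n,l,[(np.round(d['position'],4),round(d['p'],2)) for d in models.pinpoint(s,l)[:2]])
```

```text
scene crank []
scene bolt_tab [(array([ 0.5194, -0.0984,  0.0804]), 0.7), (array([ 0.5572, -0.0883,  0.0687]), 0.48)]
scene bolt_tip [(array([ 0.5602, -0.0866,  0.0677]), 0.73), (array([ 0.6214, -0.0798,  0.0686]), 0.33)]
wrist crank [(array([ 0.5729, -0.0853,  0.0557]), 0.84)]
wrist bolt_tab [(array([ 0.524 , -0.0961,  0.0832]), 0.91)]
wrist bolt_tip [(array([ 0.5632, -0.087 ,  0.0719]), 0.63), (array([ 0.624 , -0.0778,  0.0697]), 0.32)]
```

The stop is solid: force rose with no further motion, the tip sits about 14 mm from the axis (10 mm over the rim) and the tab about 53 mm from it, both as expected. I'll back off, lift clear and check.

step_arm --pt "-1 -12 0 0 0" --pt "-1 -30 0 0 0" --pt "-1 -30 0 -50 0" --pt "-1 -50 0 -100 0" --pt "-1 -100 0 -140 0" --pt "-1 -140 0 -140 0" --pt "-1 -140 0 -140 0"

```text
time: 14.88
tool_pos: [0.371, -0.1237, 0.2207]
ee_rot: [3.139, -0.005, 0.162]
wrist_force: [0.7, -0.5, 0.2]
width: 0.0005
```

Run:
```python
from h import *
print(robot.get_obs()['time'])
P=[]
for n in ('scene','wrist','top'):
    s=snap(n,n+'7.png')
    for l in ['crank','crank_arm','bolt_tab','bolt_tip','eraser','braid_reel','side_cutters']:
        print(n,l,[(np.round(d['position'],4),round(d['p'],2)) for d in models.pinpoint(s,l)[:2]])
    if n=='scene': P.append(cv2.resize(s['pixels'][160:280,160:310,::-1],(400,320),interpolation=cv2.INTER_CUBIC))
    if n=='wrist': P.append(cv2.resize(s['pixels'][:,:,::-1],(400,320)))
cv2.imwrite('pics/c7.png',np.hstack(P))
```

```text
14.875
scene crank [(array([ 0.5757, -0.0852,  0.057 ]), 0.6)]
scene crank_arm [(array([ 0.6237, -0.083 ,  0.07  ]), 0.67)]
scene bolt_tab [(array([ 0.5169, -0.0951,  0.0824]), 0.68), (array([ 0.6759, -0.0153, -0.0034]), 0.62)]
scene bolt_tip [(array([ 0.5596, -0.0889,  0.0673]), 0.84)]
scene eraser [(array([ 0.5496, -0.0014, -0.0011]), 0.65)]
scene braid_reel [(array([ 0.6775, -0.015 , -0.0034]), 0.82), (array([ 0.5184, -0.1003,  0.0809]), 0.67)]
scene side_cutters [(array([ 5.599e-01, -2.454e-01,  3.000e-04]), 0.92)]
wrist crank [(array([ 0.5741, -0.0869,  0.056 ]), 0.63), (array([ 0.5241, -0.097 ,  0.085 ]), 0.33)]
wrist crank_arm [(array([ 0.565 , -0.0875,  0.0704]), 0.18)]
wrist bolt_tab [(array([ 0.5221, -0.098 ,  0.0811]), 0.77), (array([ 0.5458, -0.0026, -0.0048]), 0.29)]
wrist bolt_tip [(array([ 0.5627, -0.0865,  0.0701]), 0.92)]
wrist eraser [(array([ 0.547 ,  0.001 , -0.0006]), 0.95)]
wrist braid_reel [(array([ 0.577 , -0.0892,  0.0561]), 0.4)]
wrist side_cutters [(array([ 5.630e-01, -2.473e-01,  1.000e-04]), 0.74)]
top crank [(array([ 0.575 , -0.0847,  0.05  ]), 0.79)]
top crank_arm [(array([ 0.6221, -0.0788,  0.0643]), 0.81)]
top bolt_tab [(array([ 0.5181, -0.0967,  0.0836]), 0.76)]
top bolt_tip [(array([ 0.5599, -0.0886,  0.0684]), 0.46)]
top eraser [(array([ 0.5539, -0.0019, -0.0012]), 0.67)]
top braid_reel [(array([ 0.6757, -0.0148, -0.0024]), 0.54)]
top side_cutters [(array([ 0.5635, -0.2417, -0.0009]), 0.69)]
```

View pics/c7.png

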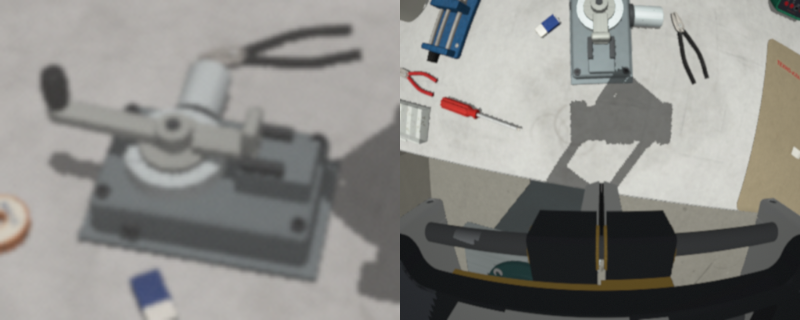

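The scene crop shows the flange flush and the tongue over it, and the bystanders haven't moved. The finger stopped within about 2 mm of where I calculated, so there is time for one firmer push to make sure the bolt is at its stop.

step_arm --pt "-1 50 0 60 0" --pt "-1 100 0 90 0" --pt "-1 105 0 136 0" --pt "-1 110 0 136 0" --pt "-1 120 0 136 0" --pt "-1 130 0 136 0" --pt "-1 136 0 136 0" --pt "-1 140 0 136 0" --pt "-1 142 0 136 0" --pt "-1 144 0 136 0" --pt "-1 146 0 136 0" --pt "-1 146 0 136 0"

```text
time: 17.58
tool_pos: [0.5074, -0.1015, 0.0848]
ee_rot: [3.141, 0.019, 0.163]
wrist_force: [-22.0, -4.7, 15.7]
width: 0.0006
```

Even at 22 N the fingers stop at the same place, so the bolt is at its stop. I'll withdraw.

step_arm --pt "-1 -15 0 0 0" --pt "-1 -30 0 0 0" --pt "-1 -35 0 -50 0" --pt "-1 -60 0 -100 0" --pt "-1 -110 0 -140 0" --pt "-1 -145 0 -140 0" --pt "-1 -145 0 -140 0"

```text
time: 18.45
tool_pos: [0.3716, -0.1235, 0.2248]
ee_rot: [3.139, -0.004, 0.162]
wrist_force: [0.2, 1.1, 0.3]
width: 0.0002
```

Run:
```python
from h import *
for n in ('scene','wrist'):
    s=snap(n,n+'8.png')
    for l in ['crank','bolt_tab','bolt_tip']:
        print(n,l,[(np.round(d['position'],4),round(d['p'],2)) for d in models.pinpoint(s,l)[:1]])
o=robot.get_obs(); print(o['time'],o['tool_pos'],o['wrist_force'])
print(robot.close_job())
```

```text
scene crank [(array([ 0.575 , -0.0849,  0.0599]), 0.59)]
scene bolt_tab [(array([ 0.521 , -0.0984,  0.0835]), 0.86)]
scene bolt_tip [(array([ 0.5583, -0.0893,  0.0699]), 0.89)]
wrist crank [(array([ 0.5725, -0.0869,  0.056 ]), 0.78)]
wrist bolt_tab [(array([ 0.5211, -0.0986,  0.0817]), 0.62)]
wrist bolt_tip [(array([ 0.563, -0.088,  0.07 ]), 0.9)]
18.85 [ 0.37288989 -0.12295785  0.22281924] [-0.70007493 -0.78116967  0.66249237]
the job is handed in; nothing more can be done
None
```

The crank is home with its flange on the collar, the locking bolt is at its stop over the flange, and the job was handed in at about 18.9 s.

I pushed the crank arm slowly clockwise with shut fingers until the key dropped into the keyway. Then I pushed the bolt by its tab, pressed it a second time to be sure, and withdrew the arm clear of everything.

- **Crank:** its origin last read z = 0.056 m in the wrist view, which is collar level. The last scene reading was 0.060 m, within the network's error. The picture showed the flange flush.
- **Bolt:** the tip read about 10–16 mm from the shaft axis (expected 14) and the tab 53 mm from it, as expected. In the second press, at 22 N, the fingers stopped within 0.5 mm of where they had stopped before. That spot was about 2 mm short of my calculated position, which the uncertain finger thickness and axis position could explain.
- **Bystanders:** the eraser, reel and cutters read within a few mm of where they started. That check was before the second press, which did not go near them.

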